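Fold up a cardboard notions tray round a button jar

TASK

The small cardboard tray lying flat on its stand has to be folded up with the button jar in it. Take the jar off the side panel it stands on and set it upright in the middle of the tray floor, and fold all four walls upright: both long sides (the ones with corner flaps) first, while the two plain ends are still down, then the two ends. Do not tip the jar over, and leave the other things on the table where they are.

Things in the scene. Friction and masses are not known exactly. Their poses are not given: they have to be found in the camera images.
- tray: Fixed wooden stand 100 x 70 x 60 mm with the cardboard tray floor on it: 120 (x) x 90 (y) x 4 mm, top face 64 mm above the table. Origin: on the table under the floor's centre; z up; any yaw. Four cardboard walls, 60 mm wide and 4 mm thick, hinge on the floor's edges: creases at x = +-60 mm and y = +-45 mm, 62 mm above the table (mid-thickness); unfolded they stick out sideways.
- side_a (a joint): Long side wall on the tray's +y edge, 119 mm along the crease; the jar stands on it at the start (value 0). 0 = flat and level, grows as it swings up and inward, 1.57 = upright, stop at 1.62. Stiff crease (0.06 N m, about 1 N at the edge): it stays where it is left. 
- side_b (a joint): Long side wall on the tray's -y edge, 119 mm along the crease. 0 = flat and level, grows as it swings up and inward, 1.57 = upright, stop at 1.62. Stiff crease (0.06 N m, about 1 N at the edge): it stays where it is left. Starts at 0 to 0.4.
- end_a (a joint): Plain end wall on the tray's +x edge, 87 mm along the crease, no flaps. 0 = flat and level, grows as it swings up and inward, 1.57 = upright, stop at 1.62. Stiff crease (0.06 N m, about 1 N at the edge): it stays where it is left. Starts at 0 to 0.4.
- end_b (a joint): Plain end wall on the tray's -x edge, 87 mm along the crease, no flaps. 0 = flat and level, grows as it swings up and inward, 1.57 = upright, stop at 1.62. Stiff crease (0.06 N m, about 1 N at the edge): it stays where it is left. Starts at 0 to 0.4.
- side_a_edge (a point): Middle of the outer free edge of wall side_a, half way through its 4 mm thickness, 60 mm from its crease; 62 mm above the table when flat, with free air underneath. Each end of the wall carries a rigid corner flap 4 mm thick, mid-plane 53.5 mm from the wall's middle, from 10 to 56 mm out from the crease, standing 28 mm above its upper face when flat.
- side_b_edge (a point): Middle of the outer free edge of wall side_b, half way through its 4 mm thickness, 60 mm from its crease; 62 mm above the table when flat, with free air underneath. Each end of the wall carries a rigid corner flap 4 mm thick, mid-plane 53.5 mm from the wall's middle, from 10 to 56 mm out from the crease, standing 28 mm above its upper face when flat.
- end_a_edge (a point): Middle of the outer free edge of wall end_a, half way through its 4 mm thickness, 60 mm from its crease; 62 mm above the table when flat, with free air underneath. 
- end_b_edge (a point): Middle of the outer free edge of wall end_b, half way through its 4 mm thickness, 60 mm from its crease; 62 mm above the table when flat, with free air underneath. 
- jar: Upright round glass button jar with an aluminium lid, 52 mm diameter, 80 mm tall, about 0.2 kg, loose. Origin: centre of its underside; z up along its axis. Starts standing on panel side_a, within 20 mm of the middle of the panel's length.
- cone: Bystander: upright cone of thread, 60 mm diameter at the foot, 34 mm at 105 mm, 120 mm tall, loose. Origin: centre of underside. Stands on the table in one of the four corner gaps between the unfolded panels.
- tin: Bystander: upright steel pin tin, 66 mm diameter, 50 mm tall, loose. Origin: centre of underside. In another corner gap.
- clapper: Bystander: wooden pressing block, 85 (x) x 50 (y) x 40 mm tall, loose, flat on the table. Origin: centre of underside. In another corner gap.
- cutter: Bystander: yellow rotary cutter lying along its x, about 140 mm long (70 mm either side of its origin), 27 mm wide, its blade disc up to 45 mm high at the +x end, loose. Origin: under its middle. In another corner gap; it may reach under a panel.

How it is judged:
By the outcome, as a careful person would: the job done as asked, in the order asked, and still so for the second after the job is handed in, with the robot touching nothing.
It also fails if it takes over 72 s, if anything falls off the work surface, if the arm or the gripper's body presses on something with over 40 N, if the wrist force passes 120 N, or if a joint passes its speed limit or range.

ROBOT

A 6-joint arm with a two-finger parallel gripper is mounted at the origin on the work surface. World frame = base frame: x ahead of the robot, y to its left, z up, the work surface at z = 0. Lengths are in m, angles in degrees, forces in N, time in s.
With the tool pointing down it reaches from about 0.375 to 0.925 m from the base axis. Payload 5.7 kg.
Tool frame: the origin (TCP) lies at the very end of the fingers, on their centre line; the grasp point (between the pads) lies 19 mm behind it; z points along the fingers, y is the line along which they close (so a half turn about z gives the same grasp; the last joint's range is limited). The gripper opens to 88 mm and grips with 3 to 60 N. Pads are 20 mm wide; open, the fingers measure 115 mm over their backs; the gripper's body (75 mm by 178 mm) begins 61 mm behind the grasp point.
Start: joints at [61.816, 20.558, 86.54, -0, 72.909, -6.595], TCP at [0.221, 0.558, 0.223] pointing down, gripper open.
Joint ranges: [-170.27, 170.27], [-57.76, 135], [12.27, 136.19], [-55.21, 235.2], [11.17, 155.16], [-170.74, 170.74]. Speed limits (degrees/s): [136.94, 136.94, 180, 180, 180, 180].

INTERFACE

Orientations are given as a 3x3 rotation matrix whose columns are the frame's x, y, z axes.
In Python, from workcell import observe, snapshot, job gives the robot as it stands.
- The arm moves only by the tool apply_moves, never from a script. Its argument "plan" is a list of rows, each a list of 3 entries, a list of its own where there are three numbers: the shift along the tool's x, y, z each as a share of 0.025 m, from -1 to 1, then the turn, a rotation vector about the tool's x, y, z each as a share of 6 degrees, from -1 to 1, then the opening, from 0 (shut) to 1 (fully open). A call has 1 to 20 rows; each row shifts and turns the commanded pose from where the row before left it, along the tool's axes as they then stand; what a row does not reach is not made up. A row lasts 1/12 s, in which the tool goes at most 41.7 mm and 7.16 degrees, less where a joint would pass 70% of its speed; a pose out of reach is approached as far as the arm can. A call with a number of a shift or a turn outside -1 to 1 is refused whole. A call with a gripper value outside its range is refused whole. The fingers move at their own pace and stop on an object; "newtons" is the grip in N (left out, the last holds). Time passes only in rows, so rows that do not move let the fingers close. It gives the time, the measured TCP pose, the force, the opening and the grip force at its end, in the units of the state.
- observe(): the state, without advancing time (a new reading comes with each control period).
- snapshot(name): name is "scene" or "top" or "wrist"; returns a dict with "pixels" (384x512x3 uint8, red, green, blue), "z_map" (384x512 float32, m along the optical axis (not along the pixel's ray), 0 where there is no reading), "K" (3x3 intrinsics, pixels), "extrinsics" (4x4, takes a point from world to camera coordinates). Camera axes: x right, y down, z forward; pixel columns grow to the right and rows downward; lengths in m; the calibration is good to about 2 mm. A picture is of the moment at which its call begins.
- job.hand_in(): hands the job in; it is judged then, once.
The state is a dict: "clock": time; "joint_pos": joint angles; "joint_vel": joint speeds; "joint_torque": joint torques, N m; "eef_pos": TCP position; "tcp_rot": TCP orientation; "force": force on the tool from outside, world axes, zero at the start; "ft_torque": the same for the moment, N m; "grip_width": finger opening in m; "grip_force": force on a finger pad.
Only numpy, scipy, OpenCV 4.12 (cv2) and the standard library are available. Lean on these libraries where they do the work, as an engineer would, in place of code of your own. Each camera call takes 0.05 s, during which the arm holds its last target. There are 200 camera calls.

## Working session

There is one attempt and no reset: what is moved stays moved. The work goes in short steps, Python scripts to look and compute and a tool call to move; the robot and the scene stay as the last step left them, time stands still between calls to the robot, and variables do not carry over. Pictures are saved under pics/ and viewed, at most 10 in all, crops included, and the job is handed in when it is done.

Besides the shell and the picture viewer there is one more tool, called after "Call:" as name(argument=value, ...), one argument or row to a line, values as JSON. apply_moves: Moves the arm, as the interface text tells. Shift numbers are shares of 0.025 m and turn numbers shares of 6 degrees, none past 1 either way. Its arguments: {"type":"object","properties":{"plan":{"type":"array"},"newtons":{"type":"number"}},"required":["plan"]}

```bash
ls; mkdir -p pics; cat > h.py <<'E'
import numpy as np, cv2
from workcell import observe, snapshot, job
def save(s,n): cv2.imwrite('pics/'+n, s["pixels"][:,:,::-1])
def cloud(s):
    K=np.array(s["K"]);T=np.linalg.inv(np.array(s["extrinsics"]))
    z=s["z_map"];v,u=np.mgrid[:z.shape[0],:z.shape[1]]
    p=np.stack([(u-K[0,2])/K[0,0]*z,(v-K[1,2])/K[1,1]*z,z],-1)
    w=p@T[:3,:3].T+T[:3,3]; w[z==0]=np.nan
    return w
E
python3 - <<'E'
from h import *
o=observe();print({k:np.round(v,3).tolist() for k,v in o.items()})
a=[snapshot(n) for n in("top","scene")]
im=cv2.resize(np.hstack([x["pixels"] for x in a]),(800,300))
for n,x in zip(("top","scene"),a):
    np.savez(n+'.npz',**x); save(x,n+'0.png'); print(n,np.round(x["extrinsics"],3).tolist(),np.round(x["K"],1).tolist())
E
```

```text
pics
{'clock': 0.0, 'joint_pos': [61.817, 20.6, 86.598, 0.0, 72.908, -6.594], 'joint_vel': [-0.029, -0.009, 0.072, 0.066, 0.08, 0.004], 'joint_torque': [-0.002, -51.537, -27.073, 0.068, 0.035, -0.0], 'eef_pos': [0.22, 0.557, 0.222], 'tcp_rot': [[-0.93, 0.368, -0.001], [0.368, 0.93, -0.002], [0.0, -0.002, -1.0]], 'force': [-0.185, -0.186, 0.594], 'ft_torque': [0.033, -0.05, 0.022], 'grip_force': 0.0, 'grip_width': 0.088}
top [[-0.005, -1.0, -0.002, 0.056], [-0.998, 0.005, -0.058, 0.575], [0.058, 0.001, -0.998, 0.754], [0.0, 0.0, 0.0, 1.0]] [[403.6, 0.0, 258.2], [0.0, 403.6, 191.0], [0.0, 0.0, 1.0]]
scene [[-0.069, 0.998, -0.012, -0.005], [0.554, 0.028, -0.832, -0.263], [-0.83, -0.064, -0.555, 1.315], [0.0, 0.0, 0.0, 1.0]] [[475.6, 0.0, 250.7], [0.0, 475.6, 181.0], [0.0, 0.0, 1.0]]
```

View pics/top0.png

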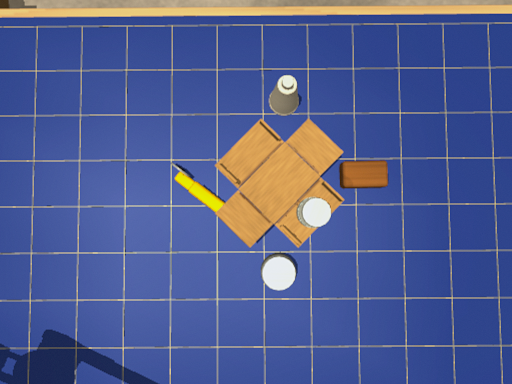

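View pics/scene0.png

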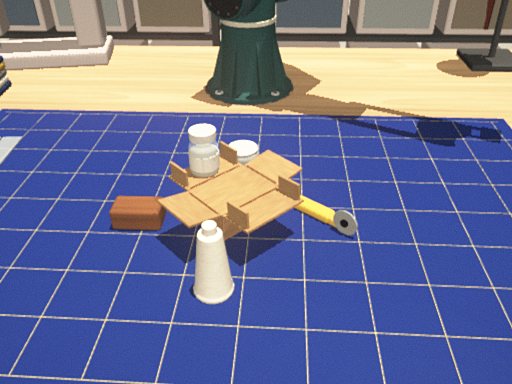

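The top view shows the tray centre near (281,182) px and the jar at (316,212) on side_a (lower right). end_a is at lower left (250,218) with the cutter tip beside it. The cone is at the top (285,95), the tin at (279,271) and the clapper at (364,174).

```bash
cat >> h.py <<'E'
def tray_fit(s):
    w=cloud(s);p=s["pixels"];h=cv2.cvtColor(p,cv2.COLOR_RGB2HSV)
    m=(h[...,0]>8)&(h[...,0]<22)&(h[...,1]>60)&(h[...,2]>110)&(w[...,2]>.05)&(w[...,2]<.11)&(w[...,0]<0.8)
    return w,m
E
python3 - <<'E'
from h import *
s=dict(np.load('top.npz'));w,m=tray_fit(s)
print(m.sum())
for u,v in [(281,182),(262,140),(232,170),(240,150),(320,135),(335,150),(308,150),(250,218),(250,235),(230,215),(300,225),(316,212),(279,271),(364,174),(287,84),(200,190)]:
    print((u,v),np.round(w[v,u],3),m[v,u])
# jar/tin tops: white masks
g=(s["pixels"].min(-1)>190)&(w[...,2]>.03)&(w[...,0]<.9)
n,l,st,c=cv2.connectedComponentsWithStats(g.astype(np.uint8))
for i in range(1,n):
    if st[i,4]>60:
        q=w[l==i]; zt=np.nanmax(q[:,2]); t=q[q[:,2]>zt-.006]; print('white',c[i],st[i,4],zt,(t.min(0)+t.max(0))/2,t.max(0)-t.min(0))
pts=w[m]
f=pts[(abs(pts[:,2]-.064)<.006)]
r=cv2.minAreaRect(f[:,:2].astype(np.float32));print(r)
E
```

```text
10004
(281, 182) [0.589 0.012 0.064] True
(262, 140) [0.664 0.046 0.068] True
(232, 170) [0.61  0.1   0.067] True
(240, 150) [0.646 0.086 0.066] True
(320, 135) [ 0.672 -0.058  0.072] True
(335, 150) [ 0.645 -0.084  0.071] True
(308, 150) [ 0.646 -0.036  0.067] True
(250, 218) [0.524 0.068 0.069] True
(250, 235) [0.495 0.068 0.073] True
(230, 215) [0.53  0.103 0.072] True
(300, 225) [ 0.511 -0.021  0.064] True
(316, 212) [ 0.534 -0.039  0.143] False
(279, 271) [0.429 0.017 0.052] False
(364, 174) [ 0.605 -0.143  0.04 ] False
(287, 84) [0.749 0.004 0.12 ] False
(200, 190) [0.578 0.165 0.017] False
white [286.39285714  83.54081633] 196 0.12275301557263829 [0.75446401 0.00232615 0.11987094] [0.01782819 0.01706555 0.00576416]
white [316.36146497 211.87738854] 628 0.1468377028184391 [ 0.53493634 -0.03921568  0.14389262] [0.04305108 0.04348113 0.00589016]
white [278.46090047 272.96327014] 844 0.05415664204777726 [0.42486427 0.01730079 0.05115808] [0.05770312 0.05623452 0.00599712]
((0.5946848392486572, 0.023629024624824524), (0.22902120649814606, 0.22725608944892883), 44.85041809082031)
```

```bash
python3 - <<'E'
from h import *
s=dict(np.load('top.npz'));w,m=tray_fit(s)
m=((w[...,2]>.055)&(w[...,0]<.72)&(w[...,0]>.46)).astype(np.uint8)
c=max(cv2.findContours(m,cv2.RETR_EXTERNAL,cv2.CHAIN_APPROX_NONE)[0],key=cv2.contourArea)
a=cv2.approxPolyDP(c,4,True)[:,0]
for u,v in a: print(u,v,np.round(w[v,u],3))
K=s["K"];E=s["extrinsics"]
b=s["pixels"].copy();b=cv2.resize(b[90:300,150:400],None,fx=3,fy=3)
for u,v in a: cv2.circle(b,(int((u-150)*3),int((v-90)*3)),4,(255,0,0),1)
b=b[:600];cv2.imwrite('pics/z.png',b[:,:,::-1])
E
```

```text
309 118 [ 0.702 -0.038  0.074]
285 142 [0.661 0.005 0.065]
260 119 [0.703 0.05  0.067]
215 164 [0.621 0.13  0.069]
239 189 [0.576 0.088 0.064]
215 212 [0.535 0.13  0.074]
249 246 [0.475 0.07  0.073]
273 222 [0.517 0.027 0.063]
298 246 [ 0.474 -0.017  0.066]
344 199 [ 0.556 -0.094  0.093]
319 176 [ 0.599 -0.056  0.063]
343 151 [ 0.642 -0.097  0.075]
```

View pics/z.png

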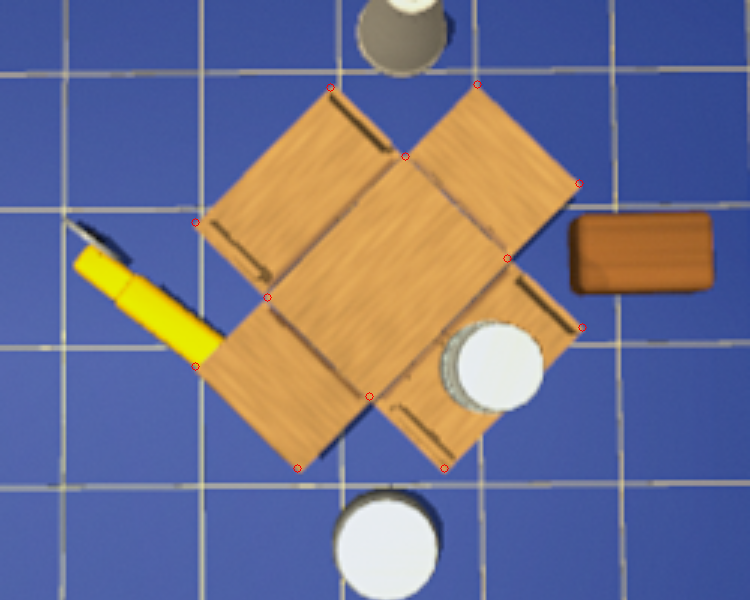

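```bash
cat >> h.py <<'E'
from scipy.spatial.transform import Rotation as Ro
C=np.array([.588,.016,0]);YAW=np.deg2rad(135)
xt=np.array([np.cos(YAW),np.sin(YAW),0]);yt=np.array([-np.sin(YAW),np.cos(YAW),0])
def W(x,y,z): return C+x*xt+y*yt+np.array([0,0,z])
def toT(p): d=np.array(p)-C; return np.array([d@xt,d@yt,d[2]])
def Rt(phi,tilt):   # tool down, x axis heading phi, then tilt deg about tool y (z leans to +x)
    f=np.deg2rad(phi);c,s=np.cos(f),np.sin(f)
    return np.array([[c,s,0],[s,-c,0],[0,0,-1.]])@Ro.from_euler('y',tilt,degrees=True).as_matrix()
def plan(wps,start=None):
    """wps: (pos,R,nmin,grip). prints rows from the measured pose"""
    o=observe();p=np.array(o["eef_pos"]);R=np.array(o["tcp_rot"])
    if start: p,R=start
    for P,Q,n,g in wps:
        rv0=Ro.from_matrix(R.T@Q).as_rotvec(degrees=True)
        n=max(n,int(np.ceil(max(np.abs(rv0).max()/6,np.linalg.norm(P-p)/.025))))
        rows=[]
        for k in range(n):
            m=n-k
            sh=np.round(R.T@(P-p)/m/.025,2);tu=np.round(Ro.from_matrix(R.T@Q).as_rotvec(degrees=True)/m/6,2)
            sh=np.clip(sh,-1,1)+0.;tu=np.clip(tu,-1,1)+0.
            p=p+R@sh*.025;R=R@Ro.from_rotvec(tu*6,degrees=True).as_matrix()
            rows.append('[[%g,%g,%g],[%g,%g,%g],%g]'%(*sh,*tu,g))
        print(n,','.join(rows))
E
python3 - <<'E'
from h import *
o=observe()
J=np.array([.535,-.039,0]);print(toT(J),toT([.754,.002,0]),toT([.605,-.143,0]),toT([.425,.017,0]))
p=np.array(o["eef_pos"]);R=Rt(135,0)
plan([(p,R,4,1),(J+[0,0,.21],R,28,1),(J+[0,0,.108],R,6,1)])
E
```

```text
[-0.00141421  0.07636753  0.        ] [-0.12727922 -0.10748023  0.        ] [-0.12445079  0.10040916  0.        ] [0.11596551 0.1145513  0.        ]
4 [[0,0,0],[0,0,0.98],1],[[0,0,0],[-0.01,0,0.97],1],[[0,0,0],[0,0,0.98],1],[[0,0,0],[-0.01,0,0.97],1]
28 [[-0.92,-0.28,0.02],[0,0,0],1],[[-0.92,-0.29,0.02],[0,0,0],1],[[-0.92,-0.28,0.02],[0,0,0],1],[[-0.92,-0.29,0.02],[0,0,0],1],[[-0.92,-0.28,0.02],[0,0,0],1],[[-0.92,-0.29,0.02],[0,0,0],1],[[-0.92,-0.28,0.02],[0,0,0],1],[[-0.92,-0.29,0.02],[0,0,0],1],[[-0.92,-0.28,0.02],[0,0,0],1],[[-0.92,-0.29,0.02],[0,0,0],1],[[-0.92,-0.28,0.02],[0,0,0],1],[[-0.92,-0.29,0.02],[0,0,0],1],[[-0.92,-0.28,0.01],[0,0,0],1],[[-0.92,-0.29,0.02],[0,0,0],1],[[-0.92,-0.28,0.01],[0,0,0],1],[[-0.92,-0.29,0.02],[0,0,0],1],[[-0.92,-0.28,0.01],[0,0,0],1],[[-0.92,-0.29,0.02],[0,0,0],1],[[-0.92,-0.28,0.01],[0,0,0],1],[[-0.92,-0.29,0.02],[0,0,0],1],[[-0.92,-0.28,0.01],[0,0,0],1],[[-0.92,-0.29,0.02],[0,0,0],1],[[-0.92,-0.28,0.01],[0,0,0],1],[[-0.92,-0.29,0.02],[0,0,0],1],[[-0.92,-0.28,0.01],[0,0,0],1],[[-0.92,-0.29,0.02],[0,0,0],1],[[-0.92,-0.28,0.01],[0,0,0],1],[[-0.92,-0.29,0.02],[0,0,0],1]
6 [[0,0,0.68],[0,0,0],1],[[0,0,0.68],[0,0,0],1],[[0,0,0.68],[0,0,0],1],[[0,0,0.68],[0,0,0],1],[[0,0,0.68],[0,0,0],1],[[0,0,0.68],[0,0,0],1]
```

Call:
apply_moves(
  plan=[
    [[0,0,0],[0,0,0.98],1],
    [[0,0,0],[0,0,0.98],1],
    [[0,0,0],[0,0,0.98],1],
    [[0,0,0],[0,0,0.98],1],
    [[-0.92,-0.28,0],[0,0,0],1],
    [[-0.92,-0.29,0],[0,0,0],1],
    [[-0.92,-0.28,0],[0,0,0],1],
    [[-0.92,-0.29,0],[0,0,0],1],
    [[-0.92,-0.28,0],[0,0,0],1],
    [[-0.92,-0.29,0],[0,0,0],1],
    [[-0.92,-0.28,0],[0,0,0],1],
    [[-0.92,-0.29,0],[0,0,0],1],
    [[-0.92,-0.28,0],[0,0,0],1],
    [[-0.92,-0.29,0],[0,0,0],1],
    [[-0.92,-0.28,0],[0,0,0],1],
    [[-0.92,-0.29,0],[0,0,0],1],
    [[-0.92,-0.28,0],[0,0,0],1],
    [[-0.92,-0.29,0],[0,0,0],1],
    [[-0.92,-0.28,0],[0,0,0],1],
    [[-0.92,-0.29,0],[0,0,0],1],
  ],
)

```text
clock: 1.77
eef_pos: [0.3998, 0.2155, 0.2225]
tcp_rot: [[-0.706, 0.708, -0.0], [0.708, 0.706, -0.0], [0.0, -0.0, -1.0]]
force: [0.1, 0.4, 0.5]
grip_width: 0.088
grip_force: 0.0
```

Call:
apply_moves(
  plan=[
    [[-0.92,-0.28,0],[0,0,0],1],
    [[-0.92,-0.29,0],[0,0,0],1],
    [[-0.92,-0.28,0],[0,0,0],1],
    [[-0.92,-0.29,0],[0,0,0],1],
    [[-0.92,-0.28,0],[0,0,0],1],
    [[-0.92,-0.29,0],[0,0,0],1],
    [[-0.92,-0.28,0],[0,0,0],1],
    [[-0.92,-0.29,0],[0,0,0],1],
    [[-0.92,-0.28,0],[0,0,0],1],
    [[-0.92,-0.29,0],[0,0,0],1],
    [[-0.92,-0.28,0],[0,0,0],1],
    [[-0.92,-0.29,0],[0,0,0],1],
  ],
)

```text
clock: 2.77
eef_pos: [0.534, -0.0403, 0.2223]
tcp_rot: [[-0.706, 0.709, -0.001], [0.709, 0.706, 0.0], [0.001, -0.0, -1.0]]
force: [-0.0, -0.0, -0.4]
grip_width: 0.0877
grip_force: 0.0
```

```bash
python3 - <<'E'
from h import *
o=observe();print(o["clock"],o["eef_pos"],np.round(o["tcp_rot"],3).tolist(),o["joint_pos"])
J=np.array([.535,-.039,0])
plan([(J+[0,0,.2],Rt(135,0),4,1),(J+[0,0,.108],Rt(135,0),6,1)])
E
```

```text
2.7667 [ 0.53404096 -0.04025635  0.22232737] [[-0.706, 0.709, -0.001], [0.709, 0.706, 0.0], [0.001, -0.0, -1.0]] [-1.17007455e+01  1.53052291e+01  9.44655789e+01 -2.60280080e-03
  7.02723168e+01 -5.65831057e+01]
4 [[0,0.02,0.22],[0,0,0],1],[[0,0.01,0.22],[0,0,-0.01],1],[[0,0.02,0.23],[0,0,0],1],[[0.01,0.01,0.22],[0,-0.01,-0.01],1]
6 [[0,0,0.61],[0,0,0],1],[[0,0,0.61],[0,0,0],1],[[0,0,0.62],[0,0,0],1],[[0,0,0.61],[0,0,0],1],[[0,0,0.62],[0,0,0],1],[[0,0,0.61],[0,0,0],1]
```

Call:
apply_moves(
  plan=[
    [[0,0.05,0.6],[0,0,0],1],
    [[0,0,0.8],[0,0,0],1],
    [[0,0,0.8],[0,0,0],1],
    [[0,0,0.8],[0,0,0],1],
    [[0,0,0.8],[0,0,0],1],
    [[0,0,0.8],[0,0,0],1],
    [[0,0,0],[0,0,0],1],
    [[0,0,0],[0,0,0],0.3],
    [[0,0,0],[0,0,0],0.3],
    [[0,0,0],[0,0,0],0.3],
    [[0,0,0],[0,0,0],0.3],
    [[0,0,0],[0,0,0],0.3],
    [[0,0,0],[0,0,0],0.3],
  ],
  newtons=15,
)

```text
clock: 3.85
eef_pos: [0.5353, -0.0384, 0.1084]
tcp_rot: [[-0.706, 0.708, 0.001], [0.708, 0.706, -0.0], [-0.001, 0.001, -1.0]]
force: [0.8, 0.1, 0.9]
grip_width: 0.0513
grip_force: 11.1
```

Call:
apply_moves(
  plan=[
    [[0,0,-0.25],[0,0,0],0.3],
    [[0,0,-0.4],[0,0,0],0.3],
    [[0,0.2,0],[0,0,0],0.3],
    [[0,0.4,0],[0,0,0],0.3],
    [[0,0.5,0],[0,0,0],0.3],
    [[0,0.5,0],[0,0,0],0.3],
    [[0.05,0.5,0],[0,0,0],0.3],
    [[0,0.5,0],[0,0,0],0.3],
    [[0,0.3,0],[0,0,0],0.3],
    [[0,0.12,0],[0,0,0],0.3],
    [[0,0,0],[0,0,0],0.3],
    [[0,0,0.3],[0,0,0],0.3],
    [[0,0,0.25],[0,0,0],0.3],
    [[0,0,0],[0,0,0],0.3],
    [[0,0,0],[0,0,0],0.3],
  ],
)

```text
clock: 5.1
eef_pos: [0.5864, 0.0155, 0.1094]
tcp_rot: [[-0.705, 0.709, -0.002], [0.709, 0.705, 0.0], [0.001, -0.001, -1.0]]
force: [0.5, 0.5, -1.6]
grip_width: 0.0508
grip_force: 15.0
```

```bash
python3 - <<'E'
from h import *
o=observe();print(toT(o["eef_pos"]),o["force"])
s=snapshot("top");w=cloud(s)
m=(w[...,2]>.055)&(w[...,2]<.1)
for x,y in [(0,.06),(0,.075),(0,.1),(0,.055)]:
    k=np.nanargmin(np.where(np.isnan(w[...,2]),9,np.linalg.norm(w[...,:2]-W(x,y,0)[:2],axis=-1)));print((x,y),toT(w.reshape(-1,3)[k]))
E
```

```text
[0.0007866  0.00144789 0.10938206] [ 0.5312322   0.53672653 -1.607051  ]
(0, 0.06) [-1.66393714e-05  6.02155382e-02  5.65920976e-01]
(0, 0.075) [8.02444930e-05 7.49339579e-02 2.32538522e-01]
(0, 0.1) [1.21090474e-04 9.04434797e-02 2.31744659e-01]
(0, 0.055) [3.92538714e-04 5.47384206e-02 5.13188438e-01]
```

Call:
apply_moves(
  plan=[
    [[0,0.06,0.05],[0,0,0],0.3],
    [[0,0,0.03],[0,0,0],0.3],
    [[0,0,0],[0,0,0],0.3],
    [[0,0,0],[0,0,0],0.65],
    [[0,0,0],[0,0,0],0.8],
    [[0,0,0],[0,0,0],1],
    [[0,0,0],[0,0,0],1],
    [[0,0,0],[0,0,0],1],
    [[0,0,-0.4],[0,0,0],1],
    [[0,0,-0.9],[0,0,0],1],
    [[0,0,-1],[0,0,0],1],
    [[0,0,-1],[0,0,0],1],
    [[0,0,-1],[0,0,0],0],
    [[0,0,-1],[0,0,0],0],
  ],
)

```text
clock: 6.32
eef_pos: [0.5883, 0.017, 0.2427]
tcp_rot: [[-0.706, 0.708, 0.0], [0.708, 0.706, -0.0], [-0.0, 0.0, -1.0]]
force: [0.5, -0.2, -0.8]
grip_width: 0.0776
grip_force: 0.0
```

```bash
python3 - <<'E'
from h import *
o=observe();p=np.array(o["eef_pos"]);print(p,toT(p))
s=snapshot("scene");w=cloud(s)
g=(s["pixels"].min(-1)>150)&(w[...,2]>.13)&(w[...,2]<.16)&(np.linalg.norm(w[...,:2]-C[:2],axis=-1)<.06)
q=w[g&(w[...,2]>.138)];print(len(q),toT((q.min(0)+q.max(0))/2),toT(q.mean(0)))
# stage pose for side_b: outside, tilted -45 (x heading 45)
for ph in (45,): 
  plan([(p,Rt(45,0),15,0),(W(.02,-.19,.2),Rt(45,0),8,0)])
E
```

```text
[0.58832295 0.01697858 0.24272733] [ 0.0004636  -0.00092032  0.24272733]
323 [-5.44458400e-05 -2.47277749e-03  1.41376701e-01] [-0.00082658 -0.00525603  0.14237591]
15 [[0.01,-0.01,0.01],[0.01,0,1],0],[[0.01,-0.01,0.01],[0.01,0,1],0],[[0,-0.01,0.01],[0.01,0,1],0],[[0,-0.01,0.02],[0.01,0,1],0],[[0,-0.01,0.01],[0.01,0,1],0],[[0,-0.01,0.02],[0,0,1],0],[[0,-0.01,0.01],[0.01,0,1],0],[[0,-0.01,0.02],[0.01,0,1],0],[[0,-0.01,0.01],[0,0,1],0],[[0,0,0.02],[0.01,0,1],0],[[0,-0.01,0.01],[0,0,1],0],[[0,-0.01,0.02],[0.01,0.01,1],0],[[0,0,0.01],[0,0,0.99],0],[[0.01,-0.01,0.02],[0.01,0.01,1],0],[[0,-0.01,0.01],[0,0,0.99],0]
8 [[0.95,-0.1,0.21],[0,0,0],0],[[0.95,-0.1,0.21],[0,0,0],0],[[0.94,-0.1,0.22],[0,0,0],0],[[0.95,-0.1,0.21],[0,0,0],0],[[0.94,-0.09,0.22],[0,0,0],0],[[0.95,-0.1,0.21],[0,0,0],0],[[0.94,-0.09,0.22],[0,0,0],0],[[0.95,-0.1,0.21],[0,0,0],0]
```

```bash
cat >> h.py <<'E'
WALL={'side_b':(-yt,.045,45,-1),'side_a':(yt,.045,45,1),'end_a':(xt,.06,135,-1),'end_b':(-xt,.06,135,1)}
def pose(wall,th,along,tau,gap=0,c=.012,hw=.010,back=0):
    """TCP pose with the finger's face on wall's outer edge at fold angle th (deg), clear by gap"""
    n,cr,ph,sg=WALL[wall]; a=xt if abs(n@yt)>.5 else yt
    t,u=np.deg2rad(th),np.deg2rad(tau)
    E=np.array([.06*np.cos(t)+.002*np.sin(t),.06*np.sin(t)-.002*np.cos(t)])
    d=np.array([-np.sin(u),-np.cos(u)]);m=np.array([-np.cos(u),np.sin(u)])
    q=E+(c-back)*d-(hw+gap)*m
    return C+a*along+n*(cr+q[0])+np.array([0,0,.062+q[1]]),Rt(ph,sg*tau)
E
python3 - <<'E'
from h import *
o=observe();p=np.array(o["eef_pos"])
A=pose('side_b',0,.02,50,gap=.012,back=.08);B=pose('side_b',0,.02,50,gap=.012)
print(A[0],B[0])
plan([(p,Rt(45,0),15,0),(A[0]*[1,1,0]+[0,0,.22],Rt(45,0),8,0),(*A,9,0),(*B,5,0)])
E
```

```text
[0.69493742 0.15122169 0.08685658] [0.6516034  0.10788767 0.03543357]
15 [[0,0,0],[0.01,0,1],0],[[0,0,0],[0.01,0,1],0],[[0,0,0],[0.01,0,1],0],[[0,0,0],[0.01,0,1],0],[[0,0,0],[0.01,0,1],0],[[0,0,0],[0,0,1],0],[[0,0,0],[0.01,0,1],0],[[0,0,0],[0.01,0,1],0],[[0,0,0],[0,0,1],0],[[0,0,0],[0.01,0,1],0],[[0,0,0],[0,0,1],0],[[0,0,0],[0.01,0.01,1],0],[[0,0,0],[0,0,0.99],0],[[0,0,0],[0.01,0.01,1],0],[[0,0,0],[0,0,0.99],0]
8 [[0.84,-0.11,0.14],[0,0,0],0],[[0.84,-0.11,0.14],[0,0,0],0],[[0.84,-0.11,0.14],[0,0,0],0],[[0.84,-0.11,0.14],[0,0,0],0],[[0.84,-0.11,0.14],[0,0,0],0],[[0.84,-0.11,0.14],[0,0,0],0],[[0.85,-0.1,0.14],[0,0,0],0],[[0.84,-0.11,0.14],[0,0,0],0]
9 [[0,0,0.59],[0,-0.93,0],0],[[0.06,0,0.59],[0,-0.93,0],0],[[0.11,0,0.58],[0,-0.92,0],0],[[0.17,0,0.57],[0,-0.93,0],0],[[0.23,0,0.55],[0,-0.92,0],0],[[0.28,0,0.52],[0,-0.93,0],0],[[0.32,0,0.49],[0,-0.92,0],0],[[0.37,0,0.46],[0,-0.93,0],0],[[0.42,0,0.43],[0.01,-0.92,0],0]
5 [[0,0,0.64],[0,0,0],0],[[0,0,0.64],[0,0,0],0],[[0,0,0.64],[0,0,0],0],[[0,0,0.64],[0,0,0],0],[[0,0,0.64],[0,0,0],0]
```

Call:
apply_moves(
  plan=[
    [[0,0,0],[0,0,1],0],
    [[0,0,0],[0,0,1],0],
    [[0,0,0],[0,0,1],0],
    [[0,0,0],[0,0,1],0],
    [[0,0,0],[0,0,1],0],
    [[0,0,0],[0,0,1],0],
    [[0,0,0],[0,0,1],0],
    [[0,0,0],[0,0,1],0],
    [[0,0,0],[0,0,1],0],
    [[0,0,0],[0,0,1],0],
    [[0,0,0],[0,0,1],0],
    [[0,0,0],[0,0,1],0],
    [[0,0,0],[0,0,1],0],
    [[0,0,0],[0,0,1],0],
    [[0,0,0],[0,0,1],0],
  ],
)

```text
clock: 7.62
eef_pos: [0.5885, 0.017, 0.2413]
tcp_rot: [[0.712, 0.702, 0.0], [0.702, -0.712, -0.0], [0.0, 0.0, -1.0]]
force: [0.2, 0.4, -0.2]
grip_width: 0.0006
grip_force: 0.0
```

Call:
apply_moves(
  plan=[
    [[0.84,-0.1,0.14],[0,0,0],0],
    [[0.84,-0.1,0.14],[0,0,0],0],
    [[0.84,-0.1,0.14],[0,0,0],0],
    [[0.84,-0.1,0.14],[0,0,0],0],
    [[0.84,-0.1,0.14],[0,0,0],0],
    [[0.84,-0.1,0.14],[0,0,0],0],
    [[0.84,-0.1,0.14],[0,0,0],0],
    [[0.84,-0.1,0.14],[0,0,0],0],
    [[0,0,0.59],[0,-0.93,0],0],
    [[0.06,0,0.59],[0,-0.93,0],0],
    [[0.11,0,0.58],[0,-0.92,0],0],
    [[0.17,0,0.57],[0,-0.93,0],0],
    [[0.23,0,0.55],[0,-0.92,0],0],
    [[0.28,0,0.52],[0,-0.93,0],0],
    [[0.32,0,0.49],[0,-0.92,0],0],
    [[0.37,0,0.46],[0,-0.93,0],0],
    [[0.42,0,0.43],[0,-0.92,0],0],
  ],
)

```text
clock: 9.03
eef_pos: [0.6939, 0.1505, 0.0798]
tcp_rot: [[0.455, 0.706, -0.543], [0.452, -0.709, -0.542], [-0.767, 0.001, -0.641]]
force: [0.9, -0.2, 0.7]
grip_width: 0.0008
grip_force: 0.0
```

```bash
python3 - <<'E'
from h import *
o=observe();p=np.array(o["eef_pos"])
A=pose('side_b',0,.02,50,gap=.012,back=.08);B=pose('side_b',0,.02,50,gap=.012)
print(p,A[0],np.round(o["tcp_rot"]-A[1],3).tolist(),o["joint_pos"],o["force"])
def f(th): return (*pose('side_b',th,.02,50*(1-th/90)),1,0)
plan([(*B,5,0)]+[f(t) for t in range(0,91,6)])
E
```

```text
[0.69387298 0.15046784 0.0797941 ] [0.69493742 0.15122169 0.08685658] [[0.0, -0.002, -0.002], [-0.003, -0.001, -0.0], [-0.001, 0.001, 0.002]] [ 17.54738498  66.37899688  33.80582018 -25.16508935 123.87505511
  57.04111904] [ 0.87205644 -0.23881164  0.65480941]
5 [[-0.04,0,0.6],[0,0,0],0],[[-0.03,0,0.59],[0,0.01,-0.01],0],[[-0.04,0,0.6],[0,0,0],0],[[-0.03,0.01,0.59],[0,0.01,-0.01],0],[[-0.04,0,0.6],[-0.01,0,0],0]
1 [[-0.48,0,0],[0,0,0],0]
1 [[-0.17,0,-0.18],[0,0.56,0],0]
1 [[-0.17,0,-0.18],[0,0.55,0],0]
1 [[-0.19,0,-0.16],[0,0.56,0],0]
1 [[-0.18,0,-0.15],[0,0.55,0],0]
1 [[-0.2,0,-0.14],[0,0.56,0],0]
1 [[-0.2,0,-0.14],[0,0.55,0],0]
1 [[-0.2,0,-0.12],[0,0.56,0],0]
1 [[-0.21,0,-0.11],[0,0.56,0],0]
1 [[-0.21,0,-0.1],[0,0.55,0],0]
1 [[-0.22,0,-0.09],[0,0.56,0],0]
1 [[-0.22,0,-0.08],[0,0.55,0],0]
1 [[-0.22,0,-0.06],[0,0.56,0],0]
1 [[-0.22,0,-0.06],[0,0.55,0],0]
1 [[-0.22,0,-0.04],[0,0.56,0],0]
1 [[-0.23,0,-0.03],[0,0.55,0],0]
```

Call:
apply_moves(
  plan=[
    [[-0.04,0,0.6],[0,0,0],0],
    [[-0.03,0,0.6],[0,0,0],0],
    [[-0.04,0,0.6],[0,0,0],0],
    [[-0.03,0,0.6],[0,0,0],0],
    [[-0.04,0,0.58],[0,0,0],0],
    [[0,0,0],[0,0,0],0],
  ],
)

```text
clock: 9.53
eef_pos: [0.649, 0.106, 0.0337]
tcp_rot: [[0.453, 0.705, -0.546], [0.453, -0.709, -0.541], [-0.768, -0.002, -0.64]]
force: [0.3, -0.7, -0.1]
grip_width: 0.0004
grip_force: 0.0
```

```bash
python3 - <<'E'
from h import *
o=observe();B=pose('side_b',0,.02,50,gap=.012)
print(o["eef_pos"]-B[0],o["force"])
save(snapshot("scene"),'s1.png')
def f(th): return (*pose('side_b',th,.02,50*(1-th/90)),1,0)
plan([f(t) for t in range(0,91,6)])
E
```

```text
[-0.00260322 -0.00185442 -0.00175507] [ 0.2960669  -0.68550888 -0.05190559]
1 [[-0.46,0.01,-0.08],[-0.03,0.02,-0.01],0]
1 [[-0.16,0,-0.18],[0,0.55,0],0]
1 [[-0.18,0,-0.17],[0,0.56,0],0]
1 [[-0.18,0,-0.16],[0,0.55,0],0]
1 [[-0.19,0,-0.16],[0,0.56,0],0]
1 [[-0.19,0,-0.14],[0,0.55,0],0]
1 [[-0.2,0,-0.13],[0,0.56,0],0]
1 [[-0.21,0,-0.13],[0,0.56,0],0]
1 [[-0.21,0,-0.11],[0,0.55,0],0]
1 [[-0.21,0,-0.1],[0,0.56,0],0]
1 [[-0.22,0,-0.08],[0,0.55,0],0]
1 [[-0.21,0,-0.08],[0,0.56,0],0]
1 [[-0.22,0,-0.07],[0,0.55,0],0]
1 [[-0.23,0,-0.05],[0,0.56,0],0]
1 [[-0.22,0,-0.04],[0,0.55,0],0]
1 [[-0.22,0,-0.04],[0,0.56,0],0]
```

View pics/s1.png

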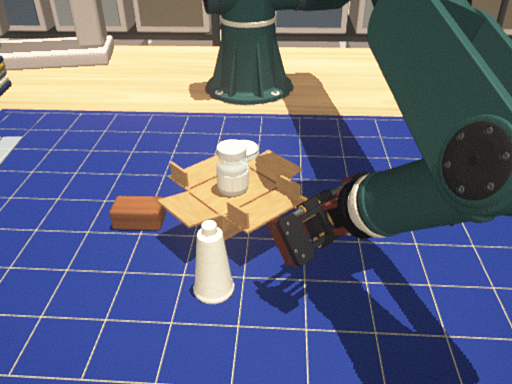

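The jar (232,168) stands in the middle of the floor, and the gripper (300,230) is at side_b's outer edge, low, with no bystander touched. I'll start the fold.

Call:
apply_moves(
  plan=[
    [[-0.46,0,-0.08],[0,0,0],0],
    [[-0.16,0,-0.18],[0,0.55,0],0],
    [[-0.18,0,-0.17],[0,0.56,0],0],
    [[-0.18,0,-0.16],[0,0.55,0],0],
    [[-0.19,0,-0.16],[0,0.56,0],0],
    [[-0.19,0,-0.14],[0,0.55,0],0],
    [[-0.2,0,-0.13],[0,0.56,0],0],
    [[-0.21,0,-0.13],[0,0.56,0],0],
    [[-0.21,0,-0.11],[0,0.55,0],0],
    [[0,0,0],[0,0,0],0],
  ],
)

```text
clock: 10.42
eef_pos: [0.6399, 0.0945, 0.0953]
tcp_rot: [[0.654, 0.705, -0.275], [0.648, -0.709, -0.278], [-0.391, 0.004, -0.92]]
force: [0.7, 0.4, 0.8]
grip_width: 0.0007
grip_force: 0.0
```

```bash
python3 - <<'E'
from h import *
o=observe();P=pose('side_b',48,.02,50*(1-48/90))
print(o["eef_pos"]-P[0],o["force"])
s=snapshot("scene");save(s,'s2.png');w=cloud(s)
def f(th): return (*pose('side_b',th,.02,50*(1-th/90)),1,0)
plan([f(t) for t in (54,60,66,72,78,84,90)])
E
```

```text
[1.64833033e-03 1.59064495e-06 5.01072993e-03] [0.67845643 0.38084499 0.835631  ]
1 [[-0.2,-0.04,0.06],[0.02,0.53,-0.03],0]
1 [[-0.22,0,-0.08],[0,0.55,0],0]
1 [[-0.21,0,-0.08],[0,0.56,0],0]
1 [[-0.22,0,-0.07],[0,0.56,-0.01],0]
1 [[-0.23,0,-0.05],[0,0.55,0],0]
1 [[-0.22,0,-0.04],[0,0.56,0],0]
1 [[-0.22,0,-0.04],[0,0.55,0],0]
```

View pics/s2.png

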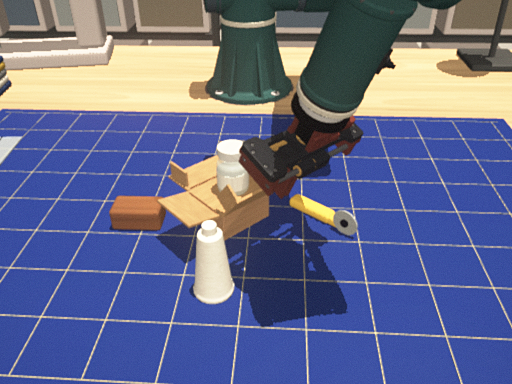

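side_b has swung up to about 48°, pushed by the finger; the jar (232,165) is undisturbed.

Call:
apply_moves(
  plan=[
    [[-0.2,-0.04,0.06],[0,0.53,0],0],
    [[-0.22,0,-0.08],[0,0.55,0],0],
    [[-0.21,0,-0.08],[0,0.56,0],0],
    [[-0.22,0,-0.07],[0,0.56,0],0],
    [[-0.23,0,-0.05],[0,0.55,0],0],
    [[-0.22,0,-0.04],[0,0.56,0],0],
    [[-0.22,0,-0.04],[0,0.55,0],0],
    [[0,0,0],[0,0,0],0],
  ],
)

```text
clock: 11.13
eef_pos: [0.6138, 0.0712, 0.1074]
tcp_rot: [[0.709, 0.705, 0.001], [0.705, -0.709, 0.0], [0.0, 0.0, -1.0]]
force: [1.7, 2.7, -1.4]
grip_width: 0.0004
grip_force: 1.2
```

```bash
cat >> h.py <<'E'
def wallang(wall,names=("scene","top")):
    n,cr,ph,sg=WALL[wall];a=xt if abs(n@yt)>.5 else yt
    for nm in names:
        s=snapshot(nm);w=cloud(s);d=w-C
        r=d@n-cr;z=w[...,2]-.062;al=d@a
        h=cv2.cvtColor(s["pixels"],cv2.COLOR_RGB2HSV)
        m=(abs(al)<.042)&(h[...,0]>6)&(h[...,0]<24)&(h[...,1]>50)&(h[...,2]>60)&(np.hypot(r,z)>.02)&(np.hypot(r,z)<.068)&(r>-.015)&(z>-.01)
        if m.sum()>20:
            ang=np.degrees(np.arctan2(z[m],r[m]));top=m&(np.hypot(r,z)>.05)
            print(wall,nm,m.sum(),'ang pct',np.round(np.percentile(ang,[10,50,90]),1),'outer',top.sum(),np.round(np.nanmedian(np.c_[r[top],z[top]],0),4) if top.sum() else '')
E
python3 - <<'E'
from h import *
o=observe();P=pose('side_b',90,.02,0)
print((o["eef_pos"]-P[0]),o["force"],toT(o["eef_pos"]))
wallang('side_b')
E
```

```text
[-0.00038874  0.00072611 -0.00257988] [ 1.66292315  2.6795921  -1.37253419] [ 0.02078831 -0.05723856  0.10742012]
side_b scene 754 ang pct [85.7 89.1 91.2] outer 200 [-0.0001  0.056 ]
```

Call:
apply_moves(
  plan=[
    [[0.4,0,0],[0,0,0],0],
    [[1,0,0],[0,0,0],0],
    [[0.4,0,-0.9],[0,0,0],0],
    [[0,0,-1],[0,0,0],0],
    [[0,0,-1],[0,0,0],0],
    [[0,0,-1],[0,0,0],0],
    [[0,0,-1],[0,0,0],0],
    [[0,0,0],[0,0,0],0],
  ],
)

```text
clock: 11.9
eef_pos: [0.6493, 0.1046, 0.2344]
tcp_rot: [[0.707, 0.707, 0.005], [0.707, -0.707, -0.003], [0.002, 0.006, -1.0]]
force: [0.3, -0.1, 0.3]
grip_width: 0.0007
grip_force: 0.0
```

```bash
cat >> h.py <<'E'
def slope(wall,nm="scene"):
    n,cr,ph,sg=WALL[wall];a=xt if abs(n@yt)>.5 else yt
    s=snapshot(nm);w=cloud(s);d=w-C;r=d@n-cr;z=w[...,2]-.062;al=d@a
    m=(abs(al)<.045)&(abs(r)<.012)&(z>.003)&(z<.054)
    if m.sum()<30: print(wall,nm,'few',m.sum());return
    p=np.polyfit(z[m],r[m],1);k=abs(np.polyval(p,z[m])-r[m])<.004
    p=np.polyfit(z[m][k],r[m][k],1);print(wall,nm,m.sum(),'fold deg',90-np.degrees(np.arctan(p[0])),'r@0',p[1])
E
python3 - <<'E'
from h import *
o=observe();p=np.array(o["eef_pos"]);print(toT(p),o["joint_pos"])
slope('side_b');wallang('side_b',("top","scene"))
A=pose('side_a',0,-.005,45,gap=.010,back=.08);B=pose('side_a',0,-.005,45,gap=.010)
print(A[0],B[0],np.hypot(*A[0][:2]))
plan([(A[0]*[1,1,0]+[0,0,.24],Rt(45,0),8,0),(*A,9,0)])
E
```

```text
[ 0.01928031 -0.1060061   0.23440633] [ 3.24997164 24.63425283 78.27572125 -0.19892711 76.80217096 48.3198481 ]
side_b scene 1212 fold deg 92.80558242194184 r@0 0.0025711325485431535
side_b scene 944 ang pct [86.  89.3 91.2] outer 269 [-0.0004  0.0558]
[ 0.47328932 -0.10578175  0.09394113] [ 0.51328932 -0.06578175  0.03737258] 0.48496655552626794
11 [[-0.98,0.1,-0.04],[0,0,0],0],[[-0.98,0.1,-0.04],[0,0,0],0],[[-0.98,0.1,-0.04],[0,0.01,0],0],[[-0.98,0.1,-0.04],[0,0,0],0],[[-0.98,0.1,-0.04],[0,0.01,0],0],[[-0.98,0.1,-0.04],[0,0,0],0],[[-0.99,0.09,-0.04],[0,0.01,0],0],[[-0.98,0.1,-0.04],[0,0,0],0],[[-0.99,0.09,-0.04],[0,0.01,0],0],[[-0.98,0.1,-0.04],[0,0,0],0],[[-0.99,0.09,-0.04],[0,0.01,-0.01],0]
9 [[0,0,0.65],[0,0.83,0],0],[[-0.06,0,0.65],[0,0.83,0],0],[[-0.11,0,0.64],[0,0.83,0],0],[[-0.17,0,0.63],[0,0.83,0],0],[[-0.22,0,0.61],[0,0.84,0],0],[[-0.27,0,0.59],[0,0.83,0],0],[[-0.32,0,0.56],[0,0.84,0],0],[[-0.37,0,0.53],[0,0.83,0],0],[[-0.42,0,0.5],[0,0.84,0],0]
```

Call:
apply_moves(
  plan=[
    [[-0.98,0.1,-0.04],[0,0,0],0],
    [[-0.98,0.1,-0.04],[0,0,0],0],
    [[-0.98,0.1,-0.04],[0,0,0],0],
    [[-0.98,0.1,-0.04],[0,0,0],0],
    [[-0.98,0.1,-0.04],[0,0,0],0],
    [[-0.98,0.1,-0.04],[0,0,0],0],
    [[-0.98,0.1,-0.04],[0,0,0],0],
    [[-0.98,0.1,-0.04],[0,0,0],0],
    [[-0.98,0.1,-0.04],[0,0,0],0],
    [[-0.98,0.1,-0.04],[0,0,0],0],
    [[-0.98,0.1,-0.04],[0,0,0],0],
    [[0,0,0.45],[0,0.83,0],0],
    [[-0.06,0,0.45],[0,0.83,0],0],
    [[-0.11,0,0.44],[0,0.83,0],0],
    [[-0.17,0,0.43],[0,0.83,0],0],
    [[-0.22,0,0.41],[0,0.84,0],0],
    [[-0.27,0,0.39],[0,0.83,0],0],
    [[-0.32,0,0.36],[0,0.84,0],0],
    [[-0.37,0,0.33],[0,0.83,0],0],
    [[-0.42,0,0.3],[0,0.84,0],0],
  ],
)

```text
clock: 13.72
eef_pos: [0.4629, -0.1169, 0.1353]
tcp_rot: [[0.501, 0.705, 0.502], [0.498, -0.709, 0.499], [0.708, -0.0, -0.706]]
force: [-0.2, 0.3, -0.9]
grip_width: 0.0006
grip_force: 0.0
```

```bash
python3 - <<'E'
from h import *
o=observe();p=np.array(o["eef_pos"])
A=pose('side_a',0,-.005,45,gap=.010,back=.08);B=pose('side_a',0,-.005,45,gap=.010)
print(toT(p),toT(A[0]),np.round(np.array(o["tcp_rot"])-A[1],3).tolist(),o["joint_pos"],o["force"])
plan([(*A,3,0),(*B,5,0)])
E
```

```text
[-0.00549651  0.18246481  0.13530555] [-0.005       0.1672254   0.09394113] [[0.001, -0.002, 0.002], [-0.002, -0.002, -0.001], [0.001, -0.0, 0.001]] [-58.2047304   24.01356743 121.15398027  52.19606934  60.75798458
 -50.38062693] [-0.15805048  0.34651357 -0.89427038]
3 [[-0.25,-0.01,0.53],[0.01,0,-0.01],0],[[-0.25,-0.01,0.54],[0,0,0],0],[[-0.24,0,0.53],[0.01,-0.01,-0.01],0]
5 [[0,0,0.64],[0,0,0],0],[[0,0,0.64],[0,0,0],0],[[0,0,0.64],[0,0,0],0],[[0,0,0.64],[0,0,0],0],[[0,0,0.64],[0,0,0],0]
```

Call:
apply_moves(
  plan=[
    [[-0.25,0,0.53],[0,0,0],0],
    [[-0.25,0,0.53],[0,0,0],0],
    [[-0.25,0,0.53],[0,0,0],0],
    [[0,0,0.64],[0,0,0],0],
    [[0,0,0],[0,0,0],0],
  ],
)

```text
clock: 14.13
eef_pos: [0.4806, -0.0964, 0.0808]
tcp_rot: [[0.505, 0.707, 0.496], [0.498, -0.708, 0.502], [0.705, -0.007, -0.709]]
force: [-0.4, 0.3, -0.1]
grip_width: 0.0005
grip_force: 0.0
```

```bash
python3 - <<'E'
from h import *
o=observe();p=np.array(o["eef_pos"])
B=pose('side_a',0,-.005,45,gap=.010)
print(toT(p),toT(B[0]),np.round(np.array(o["tcp_rot"])-B[1],3).tolist(),o["joint_pos"],o["force"])
plan([(*B,4,0)])
E
```

```text
[-0.00353526  0.15545365  0.08076377] [-0.005       0.11065685  0.03737258] [[0.005, -0.001, -0.004], [-0.002, -0.001, 0.002], [-0.002, -0.007, -0.002]] [-54.30691727  31.03756887 123.02702387  59.07976182  54.14243041
 -57.30509736] [-0.37593424  0.27196838 -0.05707429]
4 [[0.01,0.02,0.62],[-0.01,0.01,-0.01],0],[[0.01,0.02,0.62],[-0.01,0,-0.01],0],[[0.01,0.01,0.63],[-0.01,0.01,-0.02],0],[[0.01,0.02,0.62],[-0.01,0,-0.01],0]
```

Call:
apply_moves(
  plan=[
    [[0,0.02,0.62],[-0.01,0,0],0],
    [[0,0.02,0.62],[-0.01,0,0],0],
    [[0,0.01,0.62],[-0.01,0,0],0],
    [[0,0.02,0.62],[-0.01,0,0],0],
    [[0,0,0],[0,0,0],0],
  ],
)

```text
clock: 14.55
eef_pos: [0.5134, -0.0674, 0.0379]
tcp_rot: [[0.503, 0.705, 0.5], [0.5, -0.709, 0.497], [0.705, -0.001, -0.709]]
force: [-1.1, 0.2, 0.4]
grip_width: 0.0006
grip_force: 0.0
```

```bash
python3 - <<'E'
from h import *
o=observe();p=np.array(o["eef_pos"])
B=pose('side_a',0,-.005,45,gap=.010)
print(toT(p),toT(B[0]),np.round(np.array(o["tcp_rot"])-B[1],3).tolist(),o["force"])
def f(th): return (*pose('side_a',th,-.005,45*(1-th/90)),1,0)
plan([f(t) for t in range(0,91,6)])
E
```

```text
[-0.00621903  0.11167339  0.03794892] [-0.005       0.11065685  0.03737258] [[0.003, -0.002, -0.0], [-0.0, -0.002, -0.003], [-0.002, -0.001, -0.002]] [-1.14855468  0.15887304  0.39048485]
1 [[0.41,-0.05,0.04],[0.01,0.03,-0.02],0]
1 [[0.16,0,-0.19],[0,-0.5,0],0]
1 [[0.16,0,-0.19],[0,-0.5,0],0]
1 [[0.18,0,-0.17],[0,-0.5,0],0]
1 [[0.18,0,-0.17],[0,-0.5,0],0]
1 [[0.19,0,-0.15],[0,-0.5,0],0]
1 [[0.19,0,-0.15],[0,-0.5,0],0]
1 [[0.21,0,-0.13],[0,-0.5,0],0]
1 [[0.2,0,-0.12],[0,-0.5,0],0]
1 [[0.21,0,-0.11],[0,-0.5,0],0]
1 [[0.22,0,-0.09],[0,-0.5,0],0]
1 [[0.22,0,-0.08],[0,-0.5,0],0]
1 [[0.22,0,-0.07],[0,-0.5,0],0]
1 [[0.23,0,-0.06],[0,-0.5,0],0]
1 [[0.22,0,-0.04],[0,-0.5,0],0]
1 [[0.23,0,-0.03],[0,-0.5,0],0]
```

Call:
apply_moves(
  plan=[
    [[0.41,-0.05,0.04],[0,0,0],0],
    [[0.16,0,-0.19],[0,-0.5,0],0],
    [[0.16,0,-0.19],[0,-0.5,0],0],
    [[0.18,0,-0.17],[0,-0.5,0],0],
    [[0.18,0,-0.17],[0,-0.5,0],0],
    [[0.19,0,-0.15],[0,-0.5,0],0],
    [[0.19,0,-0.15],[0,-0.5,0],0],
    [[0.21,0,-0.13],[0,-0.5,0],0],
    [[0.2,0,-0.12],[0,-0.5,0],0],
    [[0.21,0,-0.11],[0,-0.5,0],0],
    [[0.22,0,-0.09],[0,-0.5,0],0],
    [[0,0,0],[0,0,0],0],
  ],
)

```text
clock: 15.55
eef_pos: [0.5348, -0.0479, 0.1028]
tcp_rot: [[0.685, 0.705, 0.186], [0.683, -0.709, 0.174], [0.255, 0.008, -0.967]]
force: [0.4, -1.2, 0.2]
grip_width: 0.0006
grip_force: 0.4
```

```bash
python3 - <<'E'
from h import *
o=observe();p=np.array(o["eef_pos"])
def f(th): return (*pose('side_a',th,-.005,45*(1-th/90)),1,0)
print(toT(p)-toT(f(60)[0]),o["force"])
wallang('side_a')
plan([f(t) for t in (66,72,78,84,89)])
E
```

```text
[-0.00259824 -0.00048047  0.00397451] [ 0.35098786 -1.16693523  0.24141652]
side_a scene 681 ang pct [61.8 63.9 66.9] outer 208 [0.0246 0.0491]
side_a top 734 ang pct [62.1 64.3 67. ] outer 268 [0.026  0.0514]
1 [[0.22,-0.05,0.01],[0.05,-0.48,-0.02],0]
1 [[0.22,0,-0.07],[0,-0.5,0],0]
1 [[0.22,0,-0.05],[0,-0.5,0],0]
1 [[0.23,0,-0.05],[0,-0.5,0],0]
1 [[0.19,0,-0.02],[0,-0.42,0],0]
```

Call:
apply_moves(
  plan=[
    [[0.22,-0.05,0],[0.03,-0.48,0],0],
    [[0.22,0,-0.06],[0,-0.5,0],0],
    [[0.22,0,-0.05],[0,-0.5,0],0],
    [[0.23,0,-0.05],[0,-0.5,0],0],
    [[0.19,0,-0.02],[0,-0.42,0],0],
    [[0,0,0],[0,0,0],0],
    [[0,0,0],[0,0,0],0],
  ],
)

```text
clock: 16.23
eef_pos: [0.5498, -0.0289, 0.108]
tcp_rot: [[0.709, 0.705, 0.005], [0.705, -0.709, 0.007], [0.008, -0.002, -1.0]]
force: [-0.6, 0.3, -0.3]
grip_width: 0.0003
grip_force: 0.0
```

```bash
python3 - <<'E'
from h import *
o=observe();p=np.array(o["eef_pos"])
print(toT(p),o["force"])
wallang('side_a');slope('side_a');slope('side_b');slope('side_a','top')
E
```

```text
[-0.00474294  0.05872713  0.10802896] [-0.55493531  0.26727887 -0.32100233]
side_a scene 441 ang pct [90.7 92.8 95.8] outer 146 [-0.0017  0.0562]
side_a scene 466 fold deg 89.2425930241366 r@0 -0.0026165131472505178
side_b scene 1228 fold deg 92.78742699854766 r@0 0.002585043475401984
side_a top few 4
```

Call:
apply_moves(
  plan=[
    [[-0.4,0,0],[0,0,0],0],
    [[-1,0,0],[0,0,0],0],
    [[-0.4,0,-0.9],[0,0,0],0],
    [[0,0,-1],[0,0,0],0],
    [[0,0,-1],[0,0,0],0],
    [[0,0,-1],[0,0,0],0],
    [[0,0,-1],[0,0,0],0],
    [[0,0,0],[0,0,0],0],
  ],
)

```text
clock: 17.15
eef_pos: [0.5202, -0.0627, 0.2356]
tcp_rot: [[0.71, 0.704, 0.013], [0.704, -0.71, 0.003], [0.012, 0.007, -1.0]]
force: [0.6, -0.6, -0.0]
grip_width: 0.0
grip_force: 0.0
```

```bash
python3 - <<'E'
from h import *
o=observe();p=np.array(o["eef_pos"]);print(toT(p),o["joint_pos"])
slope('side_a');wallang('end_a');wallang('end_b')
A=pose('end_a',8,.01,45,gap=.008,back=.08)
print(A[0])
plan([(p,Rt(135,0),15,0),(A[0]*[1,1,0]+[0,0,.24],Rt(135,0),8,0),(*A,9,0)])
E
```

```text
[-0.00771585  0.10357915  0.23563177] [-14.7013602   13.17837159  95.41030731   0.39404489  70.72646546
  30.43173417]
side_a scene 470 fold deg 88.85925195838603 r@0 -0.002845876087754449
end_a scene 568 ang pct [  9.5  11.6 102.1] outer 208 [0.0511 0.0106]
end_a top 1156 ang pct [10.  12.3 19.2] outer 356 [0.0517 0.0115]
end_b scene 1232 ang pct [10.2 12.1 98.8] outer 361 [0.0529 0.0109]
end_b top 1261 ang pct [10.2 12.9 97.8] outer 360 [0.0519 0.0118]
[0.45329219 0.13656568 0.10372519]
16 [[0,0.01,-0.02],[0,0,-0.94],0],[[0,0.01,-0.02],[0,0,-0.94],0],[[0,0.01,-0.01],[0,0,-0.94],0],[[0,0.01,-0.02],[0,0,-0.94],0],[[0,0.01,-0.01],[0,0,-0.94],0],[[0,0.01,-0.02],[0,0,-0.94],0],[[0,0.01,-0.01],[0,0,-0.94],0],[[0,0.01,-0.02],[0,-0.01,-0.94],0],[[0,0.01,-0.01],[0.01,0,-0.94],0],[[0,0.01,-0.02],[0,-0.01,-0.94],0],[[-0.01,0.01,-0.01],[0.01,0,-0.94],0],[[0,0.01,-0.02],[0,-0.01,-0.94],0],[[-0.01,0.01,-0.01],[0.01,0,-0.94],0],[[-0.01,0,-0.02],[0,-0.01,-0.94],0],[[0,0,-0.01],[0.01,0,-0.94],0],[[-0.01,0.01,-0.02],[0,-0.01,-0.94],0]
9 [[0.84,0.42,-0.02],[0,0,0],0],[[0.84,0.42,-0.02],[0,0,0],0],[[0.84,0.41,-0.02],[0,0,0],0],[[0.83,0.42,-0.02],[0,0,0],0],[[0.84,0.41,-0.02],[0,0,0],0],[[0.83,0.42,-0.02],[0,0,0],0],[[0.84,0.41,-0.02],[0,0,0],0],[[0.83,0.42,-0.02],[0,0,0],0],[[0.84,0.41,-0.01],[0,0,0],0]
9 [[0,0,0.61],[0,-0.83,0],0],[[0.05,0,0.6],[0,-0.83,0],0],[[0.11,0,0.6],[0,-0.83,0],0],[[0.16,0,0.58],[0,-0.83,0],0],[[0.2,0,0.57],[0,-0.84,0],0],[[0.26,0,0.55],[0,-0.83,0],0],[[0.3,0,0.52],[0,-0.84,0],0],[[0.35,0,0.5],[0,-0.83,0],0],[[0.38,0,0.46],[0,-0.84,0],0]
```

Call:
apply_moves(
  plan=[
    [[0,0,0],[0,0,-0.94],0],
    [[0,0,0],[0,0,-0.94],0],
    [[0,0,0],[0,0,-0.94],0],
    [[0,0,0],[0,0,-0.94],0],
    [[0,0,0],[0,0,-0.94],0],
    [[0,0,0],[0,0,-0.94],0],
    [[0,0,0],[0,0,-0.94],0],
    [[0,0,0],[0,0,-0.94],0],
    [[0,0,0],[0,0,-0.94],0],
    [[0,0,0],[0,0,-0.94],0],
    [[0,0,0],[0,0,-0.94],0],
    [[0,0,0],[0,0,-0.94],0],
    [[0,0,0],[0,0,-0.94],0],
    [[0,0,0],[0,0,-0.94],0],
    [[0,0,0],[0,0,-0.94],0],
    [[0,0,0],[0,0,-0.94],0],
  ],
)

```text
clock: 18.73
eef_pos: [0.5169, -0.0611, 0.2292]
tcp_rot: [[-0.711, 0.704, 0.002], [0.703, 0.711, 0.006], [0.003, 0.006, -1.0]]
force: [-0.2, 0.8, -0.7]
grip_width: 0.0008
grip_force: 0.0
```

Call:
apply_moves(
  plan=[
    [[0.84,0.42,0],[0,0,0],0],
    [[0.84,0.42,0],[0,0,0],0],
    [[0.84,0.42,0],[0,0,0],0],
    [[0.84,0.42,0],[0,0,0],0],
    [[0.84,0.42,0],[0,0,0],0],
    [[0.84,0.42,0],[0,0,0],0],
    [[0.84,0.42,0],[0,0,0],0],
    [[0.84,0.42,0],[0,0,0],0],
    [[0.84,0.42,0],[0,0,0],0],
    [[0,0,0.5],[0,-0.83,0],0],
    [[0.05,0,0.5],[0,-0.83,0],0],
    [[0.11,0,0.5],[0,-0.83,0],0],
    [[0.16,0,0.48],[0,-0.83,0],0],
    [[0.2,0,0.47],[0,-0.84,0],0],
    [[0.26,0,0.45],[0,-0.83,0],0],
    [[0.3,0,0.42],[0,-0.84,0],0],
    [[0.35,0,0.4],[0,-0.83,0],0],
    [[0.38,0,0.36],[0,-0.84,0],0],
    [[0,0,0],[0,0,0],0],
  ],
)

```text
clock: 20.32
eef_pos: [0.4391, 0.1605, 0.1312]
tcp_rot: [[-0.525, 0.718, 0.456], [0.522, 0.695, -0.494], [-0.672, -0.022, -0.74]]
force: [0.2, 0.0, -1.0]
grip_width: 0.0007
grip_force: 0.0
```

```bash
python3 - <<'E'
from h import *
o=observe();p=np.array(o["eef_pos"])
A=pose('end_a',8,.01,45,gap=.008,back=.08);B=pose('end_a',8,.01,45,gap=.008)
print(toT(p),toT(A[0]),toT(B[0]),o["joint_pos"],o["force"])
plan([(*A,2,0),(*B,5,0)])
E
```

```text
[0.20741605 0.00312785 0.13116715] [0.18050561 0.01       0.10372519] [0.12393707 0.01       0.04715665] [ 43.70766788  24.35125895 117.33155827 -55.14154384  55.00303052
  38.97821211] [ 0.17670078  0.02774375 -1.04323388]
2 [[-0.03,-0.12,0.77],[-0.13,-0.23,0.02],0],[[-0.01,-0.12,0.77],[-0.13,-0.23,0.01],0]
5 [[0,0,0.64],[0,0,0],0],[[0,0,0.64],[0,0,0],0],[[0,0,0.64],[0,0,0],0],[[0,0,0.64],[0,0,0],0],[[0,-0.01,0.64],[0,0,0],0]
```

```bash
python3 - <<'E'
from h import *
A=pose('end_a',8,.01,33,gap=.008,back=.06);B=pose('end_a',8,.01,33,gap=.008)
print(toT(A[0]),toT(B[0]))
plan([(*A,3,0),(*B,5,0)])
E
```

```text
[0.16093317 0.01       0.09882253] [0.12825483 0.01       0.0485023 ]
3 [[-0.17,-0.07,0.74],[-0.09,0.51,0],0],[[-0.21,-0.08,0.73],[-0.08,0.51,0],0],[[-0.24,-0.09,0.71],[-0.09,0.52,0],0]
5 [[0,0,0.48],[0,0,0],0],[[0,0,0.48],[0,0,0],0],[[0,0,0.48],[0,0,0],0],[[0,0,0.48],[0,0,0],0],[[0,0,0.48],[0,0,0],0]
```

Call:
apply_moves(
  plan=[
    [[-0.17,-0.07,0.74],[-0.09,0.51,0],0],
    [[-0.21,-0.08,0.73],[-0.08,0.51,0],0],
    [[-0.24,-0.09,0.71],[-0.09,0.52,0],0],
    [[0,0,0],[0,0,0],0],
  ],
)

```text
clock: 20.65
eef_pos: [0.47, 0.1173, 0.1011]
tcp_rot: [[-0.588, 0.712, 0.384], [0.601, 0.702, -0.383], [-0.542, 0.005, -0.841]]
force: [-1.3, -0.2, 0.0]
grip_width: 0.0004
grip_force: 0.0
```

```bash
python3 - <<'E'
from h import *
o=observe();p=np.array(o["eef_pos"])
B=pose('end_a',8,.01,33,gap=.008)
print(toT(p),toT(B[0]),o["joint_pos"],np.round(np.array(o["tcp_rot"])-B[1],3).tolist())
plan([(*B,5,0)])
E
```

```text
[0.15500731 0.01181295 0.10113392] [0.12825483 0.01       0.0485023 ] [ 29.59509962  22.29076868 119.54731637 -52.14838522  41.38818266
  26.32033126] [[0.005, 0.005, -0.002], [0.008, -0.005, 0.003], [0.003, 0.005, -0.002]]
5 [[0.05,0.01,0.47],[0,-0.01,-0.02],0],[[0.05,0.01,0.47],[0,-0.01,-0.02],0],[[0.05,0.02,0.47],[0,0,-0.01],0],[[0.05,0.01,0.47],[0,-0.01,-0.02],0],[[0.05,0.02,0.47],[0.01,0,-0.01],0]
```

```bash
python3 - <<'E'
from h import *
A=pose('end_a',8,0,25,gap=.010,back=.05);B=pose('end_a',8,0,25,gap=.010,c=.014)
print(toT(A[0]),toT(B[0]))
plan([(*A,3,0),(*B,5,0)])
E
```

```text
[ 1.53880080e-01 -2.77555756e-17  9.43571806e-02] [0.13190393 0.         0.04722918]
3 [[0.04,0.16,0.08],[0,0.43,-0.03],0],[[0.03,0.16,0.09],[0.01,0.43,-0.03],0],[[0.03,0.15,0.09],[0,0.44,-0.02],0]
5 [[0,0,0.42],[0,0,0],0],[[0,0,0.41],[0,0,0],0],[[0,0,0.42],[0,0,0],0],[[0,0,0.41],[0,0,0],0],[[0,0,0.42],[0,0,0],0]
```

Call:
apply_moves(
  plan=[
    [[0.04,0.16,0.08],[0,0.43,-0.02],0],
    [[0.03,0.16,0.09],[0,0.43,-0.02],0],
    [[0.03,0.15,0.09],[0,0.44,-0.02],0],
    [[0,0,0.42],[0,0,0],0],
    [[0,0,0.41],[0,0,0],0],
    [[0,0,0.42],[0,0,0],0],
    [[0,0,0.41],[0,0,0],0],
    [[0,0,0.42],[0,0,0],0],
    [[0,0,0],[0,0,0],0],
  ],
)

```text
clock: 21.4
eef_pos: [0.4926, 0.1116, 0.0453]
tcp_rot: [[-0.642, 0.706, 0.299], [0.639, 0.708, -0.3], [-0.424, -0.001, -0.906]]
force: [-0.7, 0.2, 0.6]
grip_width: 0.0005
grip_force: 0.0
```

```bash
python3 - <<'E'
from h import *
o=observe();p=np.array(o["eef_pos"])
B=pose('end_a',8,0,25,gap=.010,c=.014)
print(toT(p),toT(B[0]),o["joint_pos"],np.round(np.array(o["tcp_rot"])-B[1],3).tolist(),o["force"])
def f(th): return (*pose('end_a',th,0,25*(1-(th-8)/82),c=.014),1,0)
plan([f(t) for t in (8,14,20,26,32,38,44,50,56,62,68,74,80,86,89)])
E
```

```text
[ 1.35031948e-01 -1.24033811e-04  4.53125607e-02] [0.13190393 0.         0.04722918] [ 21.84454267  27.1355507  117.89234349 -45.51302262  33.11640987
  15.07270159] [[-0.001, -0.001, 0.001], [-0.002, 0.001, -0.001], [-0.001, -0.001, 0.001]] [-0.6531972   0.21844015  0.56014802]
1 [[-0.55,-0.01,-0.02],[0,0.01,0.02],0]
1 [[-0.12,0,-0.22],[0,0.31,0],0]
1 [[-0.14,0,-0.21],[0,0.3,0],0]
1 [[-0.15,0,-0.2],[0,0.31,0],0]
1 [[-0.16,0,-0.18],[0,0.3,0],0]
1 [[-0.18,0,-0.17],[0,0.31,0],0]
1 [[-0.19,0,-0.16],[0,0.3,0],0]
1 [[-0.2,0,-0.14],[0,0.31,0],0]
1 [[-0.2,0,-0.13],[0,0.3,0],0]
1 [[-0.22,0,-0.11],[0,0.31,0],0]
1 [[-0.22,0,-0.09],[0,0.3,0],0]
1 [[-0.23,0,-0.08],[0,0.31,0],0]
1 [[-0.23,0,-0.05],[0,0.3,0],0]
1 [[-0.23,0,-0.04],[0,0.31,0],0]
1 [[-0.11,0,-0.01],[0,0.15,0],0]
```

j4 has margin now. I'll fold about half way and check.

Call:
apply_moves(
  plan=[
    [[-0.3,0,0],[0,0,0],0],
    [[-0.25,0,0],[0,0,0],0],
    [[-0.12,0,-0.22],[0,0.31,0],0],
    [[-0.14,0,-0.21],[0,0.3,0],0],
    [[-0.15,0,-0.2],[0,0.31,0],0],
    [[-0.16,0,-0.18],[0,0.3,0],0],
    [[-0.18,0,-0.17],[0,0.31,0],0],
    [[-0.19,0,-0.16],[0,0.3,0],0],
    [[-0.2,0,-0.14],[0,0.31,0],0],
    [[0,0,0],[0,0,0],0],
  ],
)

```text
clock: 22.23
eef_pos: [0.5164, 0.0917, 0.095]
tcp_rot: [[-0.69, 0.707, 0.156], [0.692, 0.707, -0.147], [-0.214, 0.007, -0.977]]
force: [0.2, 0.4, 0.6]
grip_width: 0.0004
grip_force: 0.3
```

```bash
python3 - <<'E'
from h import *
o=observe();p=np.array(o["eef_pos"])
def f(th): return (*pose('end_a',th,0,25*(1-(th-8)/82),c=.014),1,0)
print(toT(p)-toT(f(50)[0]),o["joint_pos"],o["force"])
wallang('end_a')
plan([f(t) for t in (56,62,68,74,80,86,89)])
E
```

```text
[-0.00274561 -0.00293573  0.00416902] [  9.6711076   21.1992905  109.70291327 -14.66168491  42.50997372
 -25.01325117] [0.24795843 0.39386859 0.55005635]
end_a scene 814 ang pct [ 55.8  57.9 100.4] outer 280 [0.0289 0.0469]
end_a top 812 ang pct [57.2 59.  96.1] outer 307 [0.0282 0.0489]
1 [[-0.13,-0.07,-0.03],[0.04,0.34,-0.01],0]
1 [[-0.21,0,-0.1],[0,0.31,0],0]
1 [[-0.22,0,-0.1],[0,0.3,0],0]
1 [[-0.23,0,-0.07],[0,0.31,0],0]
1 [[-0.23,0,-0.06],[0,0.3,0],0]
1 [[-0.23,0,-0.04],[0,0.31,0],0]
1 [[-0.12,0,-0.01],[0,0.15,0],0]
```

Call:
apply_moves(
  plan=[
    [[-0.13,-0.07,-0.03],[0,0.34,0],0],
    [[-0.21,0,-0.1],[0,0.31,0],0],
    [[-0.22,0,-0.1],[0,0.3,0],0],
    [[-0.23,0,-0.07],[0,0.31,0],0],
    [[-0.23,0,-0.06],[0,0.3,0],0],
    [[-0.23,0,-0.04],[0,0.31,0],0],
    [[-0.12,0,-0.01],[0,0.15,0],0],
    [[0,0,0],[0,0,0],0],
    [[0,0,0],[0,0,0],0],
  ],
)

```text
clock: 23.08
eef_pos: [0.5355, 0.0681, 0.1067]
tcp_rot: [[-0.708, 0.706, 0.004], [0.706, 0.708, -0.001], [-0.004, 0.002, -1.0]]
force: [-0.1, 0.6, 0.9]
grip_width: 0.0005
grip_force: 0.0
```

```bash
python3 - <<'E'
from h import *
o=observe();p=np.array(o["eef_pos"])
print(toT(p),o["force"],np.round(o["tcp_rot"],3).tolist())
wallang('end_a');slope('end_a')
E
```

```text
[0.0738989  0.00027956 0.10666531] [-0.13539722  0.57875684  0.92655686] [[-0.708, 0.706, 0.004], [0.706, 0.708, -0.001], [-0.004, 0.002, -1.0]]
end_a scene 483 ang pct [ 92.   94.7 102.5] outer 248 [-0.0033  0.0554]
end_a scene 350 fold deg 90.72693055258233 r@0 -0.004802531609642608
```

Call:
apply_moves(
  plan=[
    [[0.4,0,0],[0,0,0],0],
    [[1,0,0],[0,0,0],0],
    [[0.4,0,-0.9],[0,0,0],0],
    [[0,0,-1],[0,0,0],0],
    [[0,0,-1],[0,0,0],0],
    [[0,0,-1],[0,0,0],0],
    [[0,0,-1],[0,0,0],0],
    [[0,0,0],[0,0,0],0],
  ],
)

```text
clock: 23.9
eef_pos: [0.5056, 0.1009, 0.2341]
tcp_rot: [[-0.709, 0.706, 0.013], [0.706, 0.709, 0.0], [-0.009, 0.009, -1.0]]
force: [0.4, -0.1, 0.8]
grip_width: 0.0004
grip_force: 0.0
```

```bash
python3 - <<'E'
from h import *
o=observe();p=np.array(o["eef_pos"]);print(toT(p))
slope('end_a');slope('side_a');slope('side_b')
A=pose('end_b',8,.025,40,gap=.009,back=.08)
print(toT(A[0]))
plan([(A[0]*[1,1,0]+[0,0,.235],Rt(135,0),8,0),(*A,9,0)])
E
```

```text
[ 0.11833306 -0.00178585  0.23414287]
end_a scene 345 fold deg 90.86752529848198 r@0 -0.004772366547137101
side_a scene 462 fold deg 89.10998925306383 r@0 -0.002681513902429745
side_b scene 1228 fold deg 92.84915263186838 r@0 0.0025649848983501193
[-0.17795883  0.025       0.10824791]
12 [[-0.99,-0.08,-0.02],[0,0,0],0],[[-0.99,-0.08,-0.02],[0,0,0],0],[[-0.99,-0.08,-0.02],[0,0,0],0],[[-0.99,-0.08,-0.02],[0,0,0],0],[[-1,-0.08,-0.02],[0,0,0],0],[[-0.99,-0.08,-0.01],[0,0,0],0],[[-1,-0.09,-0.02],[0,0,0],0],[[-0.99,-0.08,-0.01],[0.01,0.01,0],0],[[-1,-0.09,-0.02],[0,0,0],0],[[-0.99,-0.08,-0.02],[0.01,0.01,0.01],0],[[-1,-0.08,-0.02],[0,0,0],0],[[-0.99,-0.09,-0.01],[0.01,0.01,0.01],0]
9 [[0,0,0.56],[0,0.74,0],0],[[-0.04,0,0.56],[0,0.74,0],0],[[-0.09,0,0.56],[0,0.74,0],0],[[-0.13,0,0.55],[0,0.74,0],0],[[-0.17,0,0.54],[0,0.74,0],0],[[-0.21,0,0.52],[0,0.74,0],0],[[-0.25,0,0.5],[0,0.74,0],0],[[-0.3,0,0.48],[0,0.74,0],0],[[-0.33,0,0.46],[0,0.75,0],0]
```

Call:
apply_moves(
  plan=[
    [[-0.99,-0.08,0],[0,0,0],0],
    [[-0.99,-0.08,0],[0,0,0],0],
    [[-0.99,-0.08,0],[0,0,0],0],
    [[-0.99,-0.08,0],[0,0,0],0],
    [[-0.99,-0.08,0],[0,0,0],0],
    [[-0.99,-0.08,0],[0,0,0],0],
    [[-0.99,-0.08,0],[0,0,0],0],
    [[-0.99,-0.08,0],[0,0,0],0],
    [[-0.99,-0.08,0],[0,0,0],0],
    [[-0.99,-0.08,0],[0,0,0],0],
    [[-0.99,-0.08,0],[0,0,0],0],
    [[-0.99,-0.08,0],[0,0,0],0],
    [[0,0,0],[0,0,0],0],
  ],
)

```text
clock: 25.13
eef_pos: [0.6982, -0.1302, 0.2274]
tcp_rot: [[-0.706, 0.708, 0.003], [0.708, 0.706, -0.001], [-0.003, 0.001, -1.0]]
force: [-0.0, 0.2, -0.1]
grip_width: 0.0005
grip_force: 0.0
```

Call:
apply_moves(
  plan=[
    [[0,0,0.5],[0,0.74,0],0],
    [[-0.04,0,0.5],[0,0.74,0],0],
    [[-0.09,0,0.5],[0,0.74,0],0],
    [[-0.13,0,0.5],[0,0.74,0],0],
    [[-0.17,0,0.5],[0,0.74,0],0],
    [[-0.21,0,0.48],[0,0.74,0],0],
    [[-0.25,0,0.46],[0,0.74,0],0],
    [[-0.3,0,0.44],[0,0.74,0],0],
    [[-0.33,0,0.42],[0,0.75,0],0],
    [[0,0,0],[0,0,0],0],
  ],
)

```text
clock: 25.97
eef_pos: [0.6958, -0.1285, 0.1034]
tcp_rot: [[-0.534, 0.708, -0.463], [0.538, 0.707, 0.46], [0.653, -0.004, -0.757]]
force: [-1.4, -0.4, -2.9]
grip_width: 0.0009
grip_force: 0.0
```

```bash
python3 - <<'E'
from h import *
o=observe();p=np.array(o["eef_pos"])
A=pose('end_b',8,.025,40,gap=.009,back=.08);B=pose('end_b',8,.025,40,gap=.009)
print(toT(p),toT(A[0]),np.round(np.array(o["tcp_rot"])-A[1],3).tolist(),o["joint_pos"],o["force"])
plan([(*B,6,0)])
E
```

```text
[-0.17838827  0.02593828  0.10338332] [-0.17795883  0.025       0.10824791] [[0.008, 0.001, -0.009], [-0.004, -0.001, 0.006], [0.01, -0.004, 0.009]] [-23.48335109  58.13373845  43.43508496  15.3617518  116.35293769
 -66.26111073] [-1.42509896 -0.36008669 -2.9423503 ]
6 [[0.02,0.01,0.51],[0,-0.02,0],0],[[0.02,0.01,0.51],[0,-0.02,-0.01],0],[[0.02,0.01,0.51],[-0.01,-0.02,0],0],[[0.02,0,0.51],[0,-0.02,-0.01],0],[[0.02,0.01,0.51],[-0.01,-0.02,0],0],[[0.01,0,0.51],[0,-0.03,-0.01],0]
```

Call:
apply_moves(
  plan=[
    [[0,0,0],[0,0,0],0],
    [[0,0,0],[0,0,0],0],
  ],
)

```text
clock: 26.13
eef_pos: [0.6992, -0.1282, 0.1137]
tcp_rot: [[-0.546, 0.706, -0.452], [0.541, 0.708, 0.453], [0.64, 0.003, -0.768]]
force: [0.1, 0.1, 0.5]
grip_width: 0.0006
grip_force: 0.0
```

```bash
python3 - <<'E'
from h import *
s=snapshot("top");w=cloud(s);save(s,'t2.png')
B=pose('end_b',8,.025,40,gap=.009);plan([(*B,6,0)])
E
```

```text
6 [[-0.01,-0.01,0.58],[0,0.01,0.01],0],[[-0.01,-0.02,0.58],[0,0.01,0.01],0],[[-0.01,-0.01,0.58],[0,0.01,0],0],[[-0.02,-0.02,0.59],[0.01,0.01,0.01],0],[[-0.01,-0.01,0.58],[0,0.01,0],0],[[-0.02,-0.02,0.59],[0.01,0.01,0.01],0]
```

View pics/t2.png

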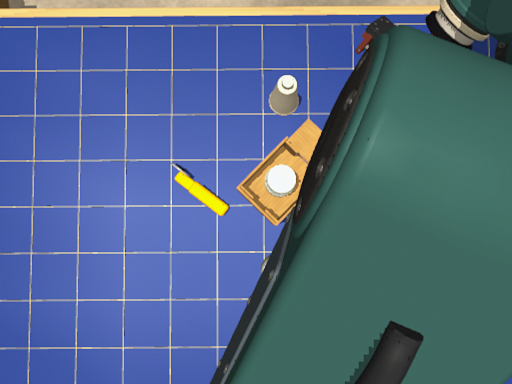

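Three walls are up around the jar (281,180), end_b (308,135) is still down, and the cone (285,95) and cutter are unmoved. The force was only dynamics, so I'll continue.

Call:
apply_moves(
  plan=[
    [[0,0,0.58],[0,0,0],0],
    [[0,-0.02,0.58],[0,0,0],0],
    [[-0.02,-0.01,0.58],[0,0,0],0],
    [[-0.02,-0.02,0.58],[0,0,0],0],
    [[-0.01,-0.01,0.58],[0,0.01,0],0],
    [[-0.02,-0.02,0.58],[0,0.01,0],0],
    [[0,0,0],[0,0,0],0],
    [[0,0,0],[0,0,0],0],
  ],
)

```text
clock: 26.85
eef_pos: [0.66, -0.0912, 0.0484]
tcp_rot: [[-0.547, 0.705, -0.451], [0.54, 0.709, 0.454], [0.64, 0.004, -0.768]]
force: [0.8, -0.0, 0.3]
grip_width: 0.0004
grip_force: 0.0
```

```bash
python3 - <<'E'
from h import *
o=observe();p=np.array(o["eef_pos"])
B=pose('end_b',8,.025,40,gap=.009)
print(toT(p),toT(B[0]),np.round(np.array(o["tcp_rot"])-B[1],3).tolist(),o["joint_pos"],o["force"])
def f(th): return (*pose('end_b',th,.025,40*(1-(th-8)/82)),1,0)
plan([f(t) for t in (8,14,20,26,32,38,44,50,56,62)])
E
```

```text
[-0.12669142  0.02484896  0.04838592] [-0.12653582  0.025       0.04696435] [[-0.005, -0.002, 0.003], [-0.002, 0.002, -0.001], [-0.003, 0.004, -0.002]] [-22.13747262  56.3196505   55.28623625  15.0322176  105.35086085
 -68.23204215] [ 0.75608554 -0.01855856  0.34893864]
1 [[0.33,0,0.05],[0.02,0.04,0.04],0]
1 [[0.16,0,-0.19],[0,-0.49,0],0]
1 [[0.18,0,-0.17],[0,-0.49,0],0]
1 [[0.18,0,-0.17],[0,-0.49,0],0]
1 [[0.19,0,-0.15],[0,-0.49,0],0]
1 [[0.2,0,-0.14],[0,-0.48,0],0]
1 [[0.2,0,-0.13],[0,-0.49,0],0]
1 [[0.21,0,-0.12],[0,-0.49,0],0]
1 [[0.21,0,-0.1],[0,-0.49,0],0]
1 [[0.22,0,-0.1],[0,-0.48,0],0]
```

Call:
apply_moves(
  plan=[
    [[0.33,0,0.05],[0,0,0],0],
    [[0.16,0,-0.19],[0,-0.48,0],0],
    [[0.18,0,-0.17],[0,-0.48,0],0],
    [[0.18,0,-0.17],[0,-0.48,0],0],
    [[0.19,0,-0.15],[0,-0.48,0],0],
    [[0.2,0,-0.14],[0,-0.48,0],0],
    [[0.2,0,-0.13],[0,-0.48,0],0],
    [[0.21,0,-0.12],[0,-0.48,0],0],
    [[0.21,0,-0.1],[0,-0.48,0],0],
    [[0.22,0,-0.1],[0,-0.48,0],0],
    [[0,0,0],[0,0,0],0],
    [[0,0,0],[0,0,0],0],
  ],
)

```text
clock: 27.85
eef_pos: [0.639, -0.0704, 0.1001]
tcp_rot: [[-0.689, 0.706, -0.167], [0.684, 0.709, 0.173], [0.241, 0.005, -0.971]]
force: [0.0, -0.8, -0.1]
grip_width: 0.0005
grip_force: 0.0
```

```bash
python3 - <<'E'
from h import *
o=observe();p=np.array(o["eef_pos"])
def f(th): return (*pose('end_b',th,.025,40*(1-(th-8)/82)),1,0)
print(toT(p)-toT(f(62)[0]),o["force"])
wallang('end_b')
plan([f(t) for t in (68,74,80,86,89.5)])
E
```

```text
[-3.66539666e-04  1.51920016e-07  7.29990314e-05] [ 0.02677125 -0.84536393 -0.06176397]
end_b scene 685 ang pct [ 59.6  95.2 100.4] outer 209 [0.0253 0.0528]
end_b top 981 ang pct [64.4 66.2 99.2] outer 365 [0.0227 0.0532]
1 [[0.28,0.02,-0.13],[0.04,-0.55,0.02],0]
1 [[0.22,0,-0.07],[0,-0.49,0],0]
1 [[0.23,0,-0.05],[0,-0.48,0],0]
1 [[0.22,0,-0.04],[0,-0.49,0],0]
1 [[0.14,0,-0.01],[0,-0.29,0],0]
```

Call:
apply_moves(
  plan=[
    [[0.27,0,-0.12],[0,-0.55,0],0],
    [[0.22,0,-0.07],[0,-0.48,0],0],
    [[0.23,0,-0.05],[0,-0.48,0],0],
    [[0.22,0,-0.04],[0,-0.48,0],0],
    [[0.13,0,-0.01],[0,-0.28,0],0],
    [[0,0,0],[0,0,0],0],
    [[0,0,0],[0,0,0],0],
    [[-0.4,0,0],[0,0,0],0],
    [[-1,0,0],[0,0,0],0],
    [[-0.4,0,-0.9],[0,0,0],0],
    [[0,0,-1],[0,0,0],0],
    [[0,0,-1],[0,0,0],0],
    [[0,0,-1],[0,0,0],0],
    [[0,0,-1],[0,0,0],0],
    [[0,0,-1],[0,0,0],0],
    [[0,0,0],[0,0,0],0],
  ],
)

```text
clock: 29.28
eef_pos: [0.6572, -0.0883, 0.2615]
tcp_rot: [[-0.707, 0.707, 0.006], [0.707, 0.707, 0.006], [-0.0, 0.008, -1.0]]
force: [0.1, -0.5, 0.2]
grip_width: 0.0007
grip_force: 0.0
```

```bash
python3 - <<'E'
from h import *
for k in ('side_a','side_b','end_a','end_b'): slope(k)
wallang('end_b')
s=snapshot("top");w=cloud(s);r=snapshot("scene")
q=w[(w[...,2]>.138)&(w[...,2]<.16)&(np.linalg.norm(w[...,:2]-C[:2],axis=-1)<.05)]
if len(q): print(toT((q.min(0)+q.max(0))/2))
im=np.hstack([s["pixels"][60:310,130:420],r["pixels"][90:340,100:390]]);im=cv2.resize(im,(800,345))
cv2.imwrite('pics/f.png',im[:,:,::-1])
E
```

```text
side_a scene 369 fold deg 89.29073717305525 r@0 -0.0024682990675178804
side_b scene 1217 fold deg 92.97651468105339 r@0 0.0026746465231412063
end_a scene 350 fold deg 91.34376436233633 r@0 -0.004507401052650193
end_b scene 925 fold deg 92.44613168867814 r@0 0.0018841957076064233
end_b scene 749 ang pct [87.5 89.8 91.7] outer 244 [-0.0009  0.0565]
end_b top 356 ang pct [ 92.2  95.6 104.4] outer 224 [-0.004   0.0571]
[-0.00016044 -0.00096772  0.14351955]
```

View pics/f.png

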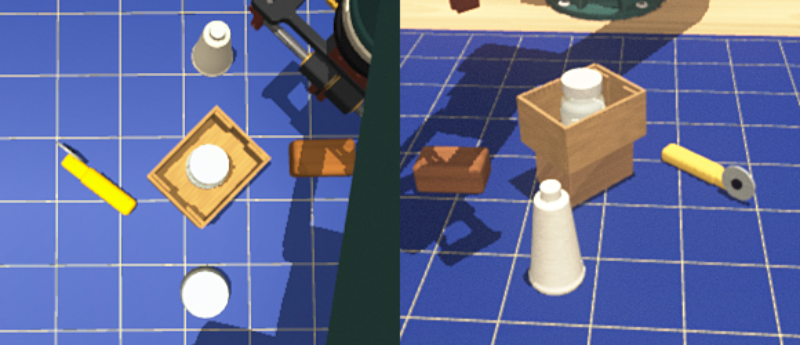

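All four walls are upright and the jar (209,165 in the left half) stands in the middle. The cone, tin, clapper and cutter are where they started, and the arm is clear.

```bash
python3 -c "
from h import *
print(job.hand_in())"
```

```text
the job is handed in; nothing more can be done
None
```

The job is handed in at about 29 s: the jar stands upright in the middle of the tray, all four walls are upright (measured within about 3° of vertical), folded sides first and then ends, and the other things look unmoved in the final pictures.

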